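Check the three bed sensors of a delta printer base

TASK

The base of a delta 3D printer stands on the bench without its towers, and the sensors under its spring-mounted bed must be checked in axis order. With the fingertips, press the bed down lightly, just until it gives a few millimetres and only the sensor there trips, on the white ring beside the red corner bracket, then on the one beside the green bracket, then on the one beside the blue bracket, holding each press about half a second and lifting right off the bed before the next. Then leave the bed free; do not lift or shift the base, and leave everything around it where it is.

Things in the scene. Friction and masses are not known exactly. Their poses are not given: they have to be found in the camera images.
- base: Base of a delta 3D printer, loose, 3 kg: triangle of aluminium profiles, 56 mm high; at its corners, 173 mm out, square 46 mm brackets 60 mm high: blue (Z axis) along x, red (X) 120 deg anticlockwise of it from above, green (Y) 120 deg clockwise. Low black display (62 mm high) between red and green. Reaches 205 mm from its origin, the centre of its underside on the bench; z up. Turned up to 86 deg either way.
- spot_red (a point): Centre of the white ring (30 mm across) beside the red bracket, on the bed's top face, 75 mm above the bench when the bed is free and 70 mm from the bed's centre. A spring with a sensor stands under each ring, about 1.2 N per mm: pressing on its centre hardly moves the other two. The sensor trips with the ring 2 mm down (2.5 N); 4 to 5 N (3 to 4 mm) is a good press.
- spot_green (a point): Centre of the white ring beside the green bracket, on the top face of the bed; otherwise as spot_red.
- spot_blue (a point): Centre of the white ring beside the blue bracket, on the top face of the bed; otherwise as spot_red.
- bed: The bed: flat rigid round plate, amber brown, 180 mm across, 6 mm thick, the highest part of the base. It rests on the three springs under its rings and springs back up at once when let go; more than 15 N on it is too hard. Origin: centre of its underside, 69 mm above the bench when free.
- glue: Loose bystander: upright white glue stick with an orange cap, 27 mm across, 98 mm high, close to the base between the red and blue brackets; origin at its foot.
- gear: Loose bystander: white printed gear lying flat, 60 mm across its teeth, 26 mm high at the hub, close to the base between the green and blue brackets; origin at the centre of its underside.
- spool: Loose bystander: spool of green filament lying flat, black flanges 160 mm across, 61 mm high; origin at the centre of its underside.
- spray: Loose bystander: upright purple spray can, 52 mm across, 170 mm high; origin at its foot.
- driver: Loose bystander: screwdriver with a red handle, 180 mm long, lying on the bench; origin below its middle.
- caliper: Loose bystander: steel caliper with a black display head, 235 mm long, 14 mm high, lying on the bench; origin below its middle.
- effector: Loose bystander: blue three-armed print head carrier, about 75 mm across, with a finned hot end standing up on it, 61 mm high; origin at the centre of its underside.

How it is judged:
On the way, in this order (a step that is already met when the one before it is completed fails the run):
1. the bed is pressed lightly at the ring beside the red bracket: that ring is 2 mm or more down, the other two less than 1.5 mm, held 0.3 s (z of spot_red in the frame of base below 0.073 m and z of each of spot_green, spot_blue in the frame of base above 0.0735 m and contact force between the fingers and bed above 0.8 N), for 0.3 s.
2. the fingers have left the bed and it has sprung back up (contact force between anything else and bed below 0.1 N and z of each of spot_red, spot_green, spot_blue in the frame of base above 0.074 m), for 0.05 s.
3. the bed is pressed lightly at the ring beside the green bracket: that ring is 2 mm or more down, the other two less than 1.5 mm, held 0.3 s (z of spot_green in the frame of base below 0.073 m and z of each of spot_red, spot_blue in the frame of base above 0.0735 m and contact force between the fingers and bed above 0.8 N), for 0.3 s.
4. the fingers have left the bed and it has sprung back up (all of step 2), for 0.05 s.
5. the bed is pressed lightly at the ring beside the blue bracket: that ring is 2 mm or more down, the other two less than 1.5 mm, held 0.3 s (z of spot_blue in the frame of base below 0.073 m and z of each of spot_red, spot_green in the frame of base above 0.0735 m and contact force between the fingers and bed above 0.8 N), for 0.3 s.
At the end, for the whole second after the job is handed in: After the three presses in order (red, green, blue): nothing presses on the bed and all three rings are back within 1 mm of their free height; the base is still, level and within 12 mm of where it began; every bystander is within 20 mm of where it began (all of step 4 and distance of base from where it was at the start of the episode below 0.012 m and angle between base's own z axis and vertical below 0.03 rad and linear speed of base below 0.01 m/s and distance of each of glue, gear, spool, spray, driver, caliper, effector from where it was at the start of the episode below 0.02 m); the robot touches nothing.
It fails at once if the bed is pressed too hard (more than 15 N) (contact force between anything else and bed above 15 N).
It fails at once if the base is lifted, carried, shoved (more than 12 mm) or tipped (distance of base from where it was at the start of the episode above 0.012 m or angle between base's own z axis and vertical above 0.08 rad).
It fails at once if a bystander is lifted, carried, shoved (more than 20 mm) or knocked over (distance of any of glue, gear, spool, spray, driver, caliper, effector from where it was at the start of the episode above 0.02 m or angle between any of glue, spray, effector, gear, spool's own z axis and vertical above 0.3 rad).
It also fails if it takes over 46 s, if anything falls off the work surface, if the arm or the gripper's body presses on something with over 40 N, if the wrist force passes 120 N, or if a joint passes its speed limit or range.

ROBOT

A 6-joint arm with a two-finger parallel gripper is mounted at the origin on the work surface. World frame = base frame: x ahead of the robot, y to its left, z up, the work surface at z = 0. Lengths are in m, angles in rad, forces in N, time in s.
With the tool pointing down it reaches from about 0.35 to 0.975 m from the base axis. Payload 7.1 kg.
Tool frame: the origin (TCP) lies between the finger pads; the fingertips stand 22 mm ahead of it and the grasp point (between the pads) lies 3 mm ahead of it; z points along the fingers, y is the direction in which the jaws open and shut (so a half turn about z gives the same grasp; the last joint's range is limited). The gripper opens to 88 mm and grips with 3 to 60 N. Pads are 20 mm wide; open, the fingers measure 115 mm over their backs; the gripper's body (75 mm by 178 mm) begins 61 mm behind the grasp point.
Start: joints at [1.113, 0.423, 1.63, -0, 1.089, -0.019], TCP at [0.266, 0.566, 0.245] pointing down, gripper open.
Joint ranges: [-3, 3], [-0.9, 2.11], [0.09, 2.58], [-1.31, 4.45], [0.11, 2.69], [-2.54, 2.54]. Speed limits (rad/s): [2.39, 2.39, 3.01, 3.14, 3.14, 3.14].

INTERFACE

Orientations are given as a unit quaternion [w, x, y, z].
In Python, from bench import bot gives the robot as it stands.
- The arm moves only by the tool send_rows, never from a script. Its argument "increments" is a list that holds one entry, the list of rows, each a list of 7 numbers: the gripper command: -1 is shut, 1 is fully open, values between are in proportion, then the shift along the tool's x, y, z in cm, then the turn, a rotation vector about the tool's x, y, z in degrees. A call has 1 to 12 rows; each row shifts and turns the commanded pose from where the row before left it, along the tool's axes as they then stand; what a row does not reach is not made up. A row lasts 1/10 s, in which the tool goes at most 50 mm and 8.59 degrees, less where a joint would pass 70% of its speed; a pose out of reach is approached as far as the arm can. A call with a gripper value outside its range is refused whole. The fingers move at their own pace and stop on an object; "force" is the grip in N (left out, the last holds). Time passes only in rows, so rows that do not move let the fingers close. It gives the time, the measured TCP pose, the force and the opening at its end, in the units of the state.
- bot.get_state(): the state, without advancing time (a new reading comes with each control period).
- bot.camera(name): name is "side" or "top" or "wrist"; returns the picture (420x560x3 uint8, red, green, blue); there is no depth.
- bot.get_calibration(name): a dict with "mtx" (3x3 intrinsics, pixels), "eye" and "rotation" of the camera in the world; the wrist camera has in their place "hand_eye" (4x4, takes a point from camera to tool coordinates, whose origin is the TCP and whose axes are the flange's). Camera axes: x right, y up, looking along -z (the intrinsics and any distortion apply to the point x, -y, -z); pixel columns grow to the right and rows downward; lengths in m; the calibration is good to about 2 mm. The wrist camera is an equidistant fisheye: a pixel r from the principal point sees the ray r / f radians off the axis. A picture is of the moment at which its call begins: read the wrist's pose just before it. get_calibration takes no time and is no camera call.
- bot.close_job(): hands the job in, once; it reports no verdict.
Trained networks look in the newest picture that a camera, given by its name, has taken for a name from the list of things; names that differ only in an ending like _2 or _b are one class to them, and where a whole thing is asked for, a point or a joint stands for the part that bears it (a point fixed in the world has none). Each returns a list of dicts, best first, with "conf" (0 to 1); they miss things now and then, are a little off and sometimes report something else, mostly with a low value. They report only what shows in the picture. A call takes as long as a camera call.
- bot.find_in(camera, thing): "bbox" ([left, top, width, height] in pixels, round what is visible of it).
The state is a dict: "t": time; "joint_pos": joint angles; "qvel": joint speeds; "joint_efforts": joint torques, N m; "eef_pos": TCP position; "tcp_rot": TCP orientation; "contact_force": force on the tool from outside, world axes, zero at the start; "moment": the same for the moment, N m; "opening": opening from 0.0 (shut) to 1.0 (fully open).
Only numpy, scipy, OpenCV 4.12 (cv2) and the standard library are available. Lean on these libraries where they do the work, as an engineer would, in place of code of your own. Each camera call takes 0.05 s, during which the arm holds its last target.

## Working session

There is one attempt and no reset: what is moved stays moved. The work goes in short steps, Python scripts to look and compute and a tool call to move; the robot and the scene stay as the last step left them, time stands still between calls to the robot, and variables do not carry over. Pictures are saved under pics/ and viewed, and the job is handed in when it is done.

Besides the shell and the picture viewer there is one more tool, called after ">>>" as name(argument=value, ...), one argument or row to a line, values as JSON. send_rows: Moves the arm, as the interface text tells. Its arguments: {"type":"object","properties":{"increments":{"type":"array","items":{"type":"array","items":{"type":"array","items":{"type":"number"}}}},"force":{"type":"number"}},"required":["increments"]}

```bash
ls; mkdir -p pics
python3 - <<'E'
from bench import bot
import cv2
for n in ["top","side"]:
    im=bot.camera(n); cv2.imwrite(f"pics/{n}0.png",im[:,:,::-1])
    c=bot.get_calibration(n); print(n,c)
    for th in ["base","bed","spot_red"]:
        print(th,bot.find_in(n,th)[:3])
print(bot.get_calibration("wrist"))
s=bot.get_state();print(s)
E
```

```text
pics
top {'mtx': array([[468.75789309,   0.        , 282.25945707],
       [  0.        , 468.75789309, 213.14942893],
       [  0.        ,   0.        ,   1.        ]]), 'eye': array([ 0.23623239, -0.0171651 ,  1.5219088 ]), 'rotation': array([ 0.72736943,  0.07276772, -0.07046927, -0.6787287 ])}
base [{'bbox': [393.5, 183.4, 53.6, 52.2], 'conf': 0.71}]
bed [{'bbox': [291.3, 181.1, 56.3, 56.5], 'conf': 0.63}]
spot_red [{'bbox': [291.5, 180.6, 54.9, 54.0], 'conf': 0.8}, {'bbox': [123.6, 195.1, 27.1, 28.1], 'conf': 0.33}]
side {'mtx': array([[463.16397619,   0.        , 279.4232515 ],
       [  0.        , 463.16397619, 212.87642509],
       [  0.        ,   0.        ,   1.        ]]), 'eye': array([-0.27717451, -0.91605578,  0.74740135]), 'rotation': array([ 0.80614258,  0.47415261, -0.18038977, -0.30458656])}
base [{'bbox': [270.5, 199.1, 110.8, 79.7], 'conf': 0.76}, {'bbox': [261.1, 211.3, 9.8, 34.3], 'conf': 0.56}]
bed [{'bbox': [284.2, 207.5, 61.1, 32.5], 'conf': 0.97}]
spot_red [{'bbox': [283.1, 209.0, 63.1, 29.1], 'conf': 0.74}]
{'mtx': array([[325.1922621 ,   0.        , 277
[... 443 characters left out ...]
        1.00000000e+00]])}
{'t': 0.4, 'joint_pos': array([ 1.11302334e+00,  4.23217527e-01,  1.63001374e+00,  6.41802957e-06,
        1.08862319e+00, -1.89786695e-02]), 'qvel': array([-0.00121758, -0.00125375,  0.0002306 , -0.00019652, -0.00110694,
       -0.00012545]), 'joint_efforts': array([-4.93076477e-04, -5.44027412e+01, -2.73661065e+01,  6.42073969e-02,
        1.88957661e-02, -7.77005425e-05]), 'eef_pos': array([0.2654506 , 0.56572084, 0.24455686]), 'tcp_rot': array([-3.36717989e-05,  2.17642725e-01,  9.76028497e-01, -1.26529313e-04]), 'contact_force': array([-0.16379441, -0.18735687,  0.79424566]), 'moment': array([0.03324725, 0.00735334, 0.03301196]), 'opening': 1.0024733499899943}
```

View pics/top0.png

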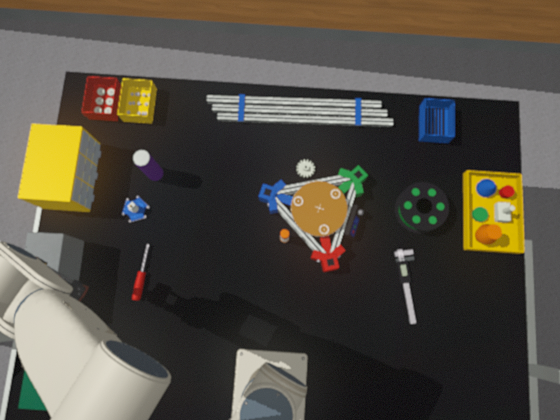

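View pics/side0.png

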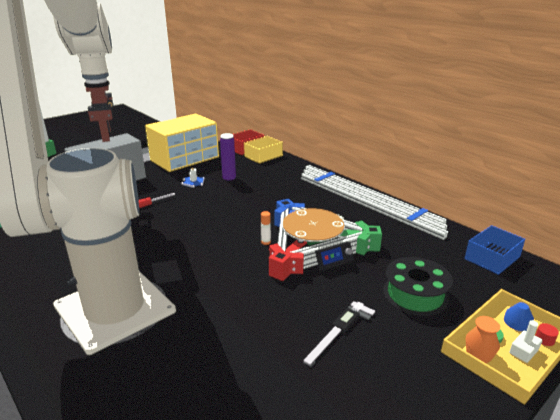

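The top view shows the amber bed centred near (320,209), with its rings near (298,201) blue, (336,202) green and (324,229) red. I'll measure these more precisely now.

```bash
cat > h.py <<'E'
import numpy as np, cv2
from scipy.spatial.transform import Rotation as R
from bench import bot
def rq(q): return R.from_quat([q[1],q[2],q[3],q[0]]).as_matrix()
def topray(name,px,z):
    c=bot.get_calibration(name); K=c["mtx"]
    px=np.atleast_2d(px).astype(float)
    d=np.c_[(px[:,0]-K[0,2])/K[0,0],-(px[:,1]-K[1,2])/K[1,1],-np.ones(len(px))]@rq(c["rotation"]).T
    e=np.array(c["eye"]); return e+d*((z-e[2])/d[:,2])[:,None]
def wristray(st,px,z):
    c=bot.get_calibration("wrist");K=c["mtx"];H=c["hand_eye"]
    px=np.atleast_2d(px).astype(float)
    u=(px-[K[0,2],K[1,2]])/K[0,0]; r=np.linalg.norm(u,axis=1)+1e-12
    d=np.c_[u[:,0]/r*np.sin(r),-u[:,1]/r*np.sin(r),-np.cos(r)]
    Rt=rq(st["tcp_rot"]); d=d@(Rt@H[:3,:3]).T
    e=np.array(st["eef_pos"])+Rt@H[:3,3]
    return e+d*((z-e[2])/d[:,2])[:,None]
def amber(im):
    h=cv2.cvtColor(im,cv2.COLOR_RGB2HSV)
    return cv2.inRange(h,(8,120,90),(25,255,255))
E
python3 - <<'E'
from h import *
im=cv2.imread("pics/top0.png"); 
cv2.imwrite("pics/top0z.png",cv2.resize(im[140:290,240:440],None,fx=4,fy=4,interpolation=cv2.INTER_CUBIC))
m=amber(im[:,:,::-1].copy()); m[:, :270]=0;m[:,380:]=0
cs,_=cv2.findContours(m,0,2); c=max(cs,key=cv2.contourArea)
print(cv2.minEnclosingCircle(c), cv2.fitEllipse(c))
px=[(320,209),cv2.fitEllipse(c)[0],(298,201),(336,202),(324,229)]
print(topray("top",px,.075).round(4))
side=[(301,213),(338,224),(302,239),(313.5,224)]
print(topray("side",side,.075).round(4))
E
```

```text
((324.5, 15.0), 56.526641845703125) ((444.5602111816406, 17.077768325805664), (31.056074142456055, 521.5028686523438), 91.825439453125)
[[ 0.5552 -0.1201  0.075 ]
 [ 1.2621 -0.5137  0.075 ]
 [ 0.5763 -0.0492  0.075 ]
 [ 0.5814 -0.1695  0.075 ]
 [ 0.4921 -0.1359  0.075 ]]
[[ 0.574  -0.0522  0.075 ]
 [ 0.6088 -0.1692  0.075 ]
 [ 0.4753 -0.1591  0.075 ]
 [ 0.556  -0.1228  0.075 ]]
```

View pics/top0z.png

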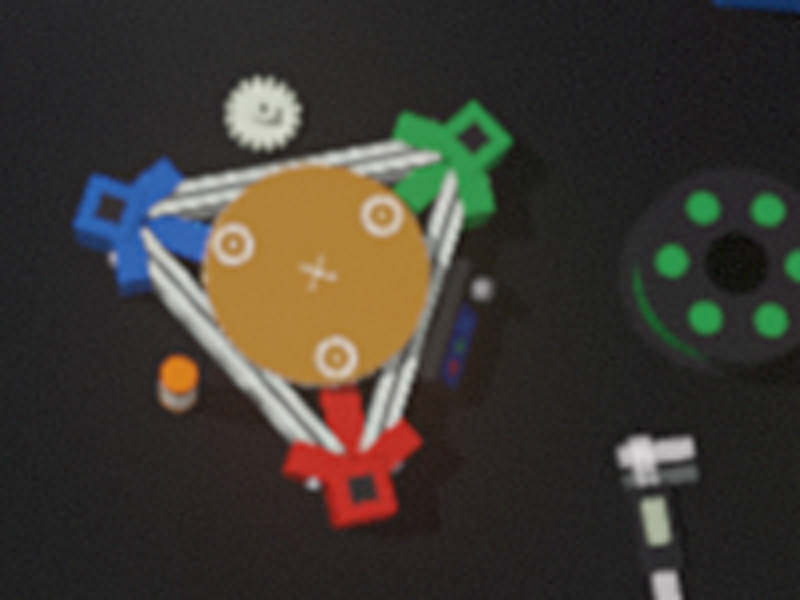

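Run:
```python
from h import *
from scipy.optimize import least_squares
z=np.array([(336,357),(382,215),(233,244)],float)
px=(z+.5)/4-.5+[240,140]
P=topray("top",px,.075)[:,:2]; print(P.round(4))
def mod(p): return np.array([[p[0]+.07*np.cos(p[2]+a),p[1]+.07*np.sin(p[2]+a)] for a in np.radians([120,-120,0])])
s=least_squares(lambda p:(mod(p)-P).ravel(),[.555,-.12,1.2])
print(s.x,np.degrees(s.x[2]));print(mod(s.x).round(4),(mod(s.x)-P).round(4))
print(topray("top",[( (318.5)/4-.5+240,(271.5)/4-.5+140)],.075))
st=bot.get_state();print(rq(st["tcp_rot"]).round(3))
```

```text
[[ 0.4924 -0.1347]
 [ 0.6093 -0.1654]
 [ 0.5775 -0.0487]]
[ 0.5597408  -0.11628095  1.31437749] 75.30828286675339
[[ 0.4922 -0.1348]
 [ 0.6095 -0.1655]
 [ 0.5775 -0.0486]] [[-0.0002 -0.    ]
 [ 0.0002 -0.0001]
 [ 0.      0.0001]]
[[ 0.56027137 -0.1170445   0.075     ]]
[[-0.905  0.425 -0.   ]
 [ 0.425  0.905 -0.   ]
 [ 0.    -0.    -1.   ]]
```

>>> send_rows(
  increments=[
    [[-1, -2.8, -2.99, 0, 0, 0, 0], [-1, -2.8, -2.99, 0, 0, 0, 0], [-1, -2.8, -2.99, 0, 0, 0, 0], [-1, -2.8, -2.99, 0, 0, 0, 0], [-1, -2.8, -2.99, 0, 0, 0, 0], [-1, -2.8, -2.99, 0, 0, 0, 0], [-1, -2.8, -2.99, 0, 0, 0, 0], [-1, -2.8, -2.99, 0, 0, 0, 0], [-1, -2.8, -2.99, 0, 0, 0, 0], [-1, -2.8, -2.99, 0, 0, 0, 0], [-1, -2.8, -2.99, 0, 0, 0, 0], [-1, -2.8, -2.99, 0, 0, 0, 0]],
  ],
  force=10,
)

```text
t: 1.6
eef_pos: [0.4176, 0.0966, 0.245]
tcp_rot: [0.0, 0.218, 0.976, 0.0]
contact_force: [0.6, 0.9, 0.5]
opening: 0.01
```

>>> send_rows(
  increments=[
    [[-1, -2.78, -2.98, 0, 0, 0, 0], [-1, -2.78, -2.98, 0, 0, 0, 0], [-1, -2.78, -2.98, 0, 0, 0, 0], [-1, -2.78, -2.98, 0, 0, 0, 0], [-1, -2.78, -2.98, 0, 0, 0, 0], [-1, -2.78, -2.98, 0, 0, 0, 0], [-1, 0, 0, 0, 0, 0, 0], [-1, 0, 0, 0, 0, 0, 0]],
  ],
)

```text
t: 2.4
eef_pos: [0.4921, -0.1351, 0.2445]
tcp_rot: [-0.0, 0.219, 0.976, 0.0]
contact_force: [-0.3, 0.2, 0.1]
opening: 0.004
```

```bash
cat > w.py <<'E'
from h import *
import sys
def look(tag):
    st=bot.get_state(); im=bot.camera("wrist"); cv2.imwrite(f"pics/w{tag}.png",im[:,:,::-1])
    print(st["t"],np.array(st["eef_pos"]).round(4),rq(st["tcp_rot"]).round(3).tolist(),np.array(st["contact_force"]).round(2),st["opening"],np.array(st["joint_pos"]).round(2))
    return st,im
E
python3 -c "
from w import *
look(1)"
```

```text
2.4 [ 0.4921 -0.1351  0.2445] [[-0.904, 0.427, -0.0], [0.427, 0.904, 0.0], [0.001, 0.0, -1.0]] [-0.32  0.21  0.15] 0.004368301593652302 [-0.29  0.26  1.88  0.    1.01 -1.42]
```

View pics/w1.png

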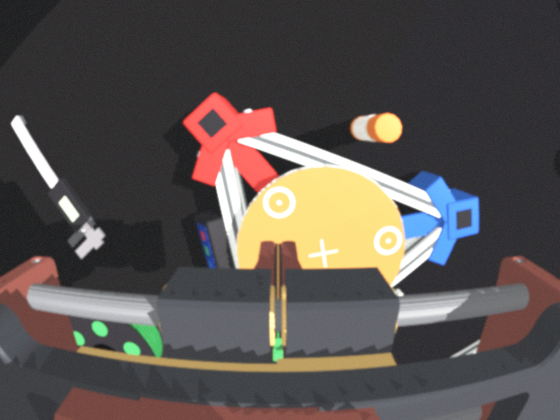

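The wrist view shows the red ring at (279,203), the blue ring at (388,240) and the centre cross at (323,252).

Run:
```python
from h import *
st=bot.get_state()
print(wristray(st,[(279,203),(388,240),(323,252)],.075).round(4))
```

```text
[[ 0.4931 -0.134   0.075 ]
 [ 0.5775 -0.0469  0.075 ]
 [ 0.559  -0.1149  0.075 ]]
```

>>> send_rows(
  increments=[
    [[-1, 0, 0, 3, 0, 0, 0], [-1, 0, 0, 3, 0, 0, 0], [-1, 0, 0, 3, 0, 0, 0], [-1, 0, 0, 3, 0, 0, 0], [-1, 0, 0, 2, 0, 0, 0], [-1, 0, 0, 0.2, 0, 0, 0], [-1, 0, 0, 0, 0, 0, 0], [-1, 0, 0, 0, 0, 0, 0]],
  ],
)

```text
t: 3.25
eef_pos: [0.493, -0.1341, 0.1038]
tcp_rot: [0.001, 0.217, 0.976, -0.0]
contact_force: [-0.2, -0.4, 0.1]
opening: 0.009
```

```bash
python3 -c "
from w import *
look(2)"
```

```text
3.25 [ 0.493  -0.1341  0.1038] [[-0.906, 0.424, 0.002], [0.424, 0.906, -0.0], [-0.002, 0.0, -1.0]] [-0.23 -0.44  0.06] 0.008871122484185694 [-0.29  0.48  1.97  0.    0.7  -1.42]
```

View pics/w2.png

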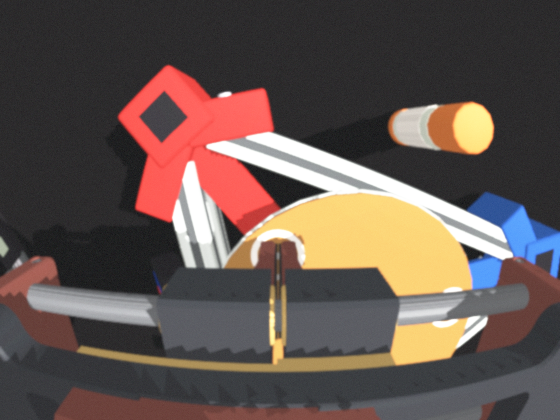

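The fingertips are over the red ring, around (277,250). I'll lower slowly and watch the force.

>>> send_rows(
  increments=[
    [[-1, 0, 0, 0.2, 0, 0, 0], [-1, 0, 0, 0.2, 0, 0, 0], [-1, 0, 0, 0.2, 0, 0, 0], [-1, 0, 0, 0, 0, 0, 0]],
  ],
)

```text
t: 3.7
eef_pos: [0.4924, -0.1346, 0.0966]
tcp_rot: [0.0, 0.218, 0.976, -0.0]
contact_force: [0.3, 0.2, 0.8]
opening: 0.005
```

>>> send_rows(
  increments=[
    [[-1, 0, 0, 0.1, 0, 0, 0], [-1, 0, 0, 0.1, 0, 0, 0], [-1, 0, 0, 0, 0, 0, 0]],
  ],
)

```text
t: 4.0
eef_pos: [0.4923, -0.1346, 0.0947]
tcp_rot: [0.0, 0.218, 0.976, -0.0]
contact_force: [-1.3, -1.2, 3.6]
opening: 0.007
```

>>> send_rows(
  increments=[
    [[-1, 0, 0, 0.1, 0, 0, 0], [-1, 0, 0, 0, 0, 0, 0], [-1, 0, 0, 0, 0, 0, 0], [-1, 0, 0, 0, 0, 0, 0]],
  ],
)

```text
t: 4.4
eef_pos: [0.4923, -0.1346, 0.0938]
tcp_rot: [0.0, 0.218, 0.976, -0.0]
contact_force: [-1.3, -0.8, 4.9]
opening: 0.008
```

Run:
```python
from w import *
for i in range(3):
    look("p%d"%i)
```

```text
4.4 [ 0.4923 -0.1346  0.0938] [[-0.905, 0.425, 0.0], [0.425, 0.905, -0.0], [-0.0, -0.0, -1.0]] [-1.33 -0.77  4.86] 0.00818649236709155 [-0.29  0.49  1.97 -0.    0.68 -1.42]
4.45 [ 0.4923 -0.1346  0.0938] [[-0.905, 0.425, 0.0], [0.425, 0.905, -0.0], [-0.0, -0.0, -1.0]] [-0.96 -0.59  4.38] 0.004225731607777727 [-0.29  0.49  1.97 -0.    0.68 -1.42]
4.5 [ 0.4923 -0.1346  0.0938] [[-0.905, 0.425, 0.0], [0.425, 0.905, -0.0], [-0.0, -0.0, -1.0]] [-1.54 -1.29  4.64] 0.003028428519710254 [-0.29  0.49  1.97 -0.    0.68 -1.42]
```

About 4.6 N at 3.6 mm, held for over 0.5 s. Now I'll lift and go to green.

>>> send_rows(
  increments=[
    [[-1, 0, 0, -1, 0, 0, 0], [-1, 0, 0, -2, 0, 0, 0], [-1, 0, 0, 0, 0, 0, 0], [-1, -3, 0.55, 0, 0, 0, 0], [-1, -3, 0.55, 0, 0, 0, 0], [-1, -3, 0.55, 0, 0, 0, 0], [-1, -2.9, 0.55, 0, 0, 0, 0], [-1, 0, 0, 0, 0, 0, 0], [-1, 0, 0, 0, 0, 0, 0]],
  ],
)

```text
t: 5.45
eef_pos: [0.6088, -0.1648, 0.1227]
tcp_rot: [-0.001, 0.218, 0.976, 0.0]
contact_force: [-0.5, 0.7, 0.4]
opening: 0.007
```

```bash
python3 -c "
from w import *
st,im=look(3)
im=bot.camera('top');cv2.imwrite('pics/top3.png',cv2.resize(im[140:290,240:440,::-1],None,fx=4,fy=4))"
```

```text
5.45 [ 0.6088 -0.1648  0.1227] [[-0.905, 0.425, -0.001], [0.425, 0.905, 0.001], [0.002, -0.0, -1.0]] [-0.47  0.66  0.38] 0.007232655990386684 [-0.28  0.58  1.69  0.    0.87 -1.42]
```

View pics/w3.png

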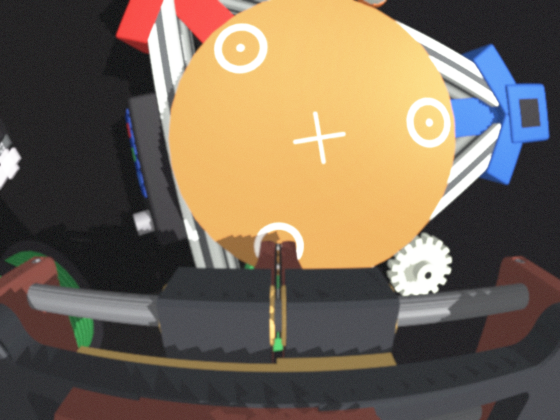

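View pics/top3.png

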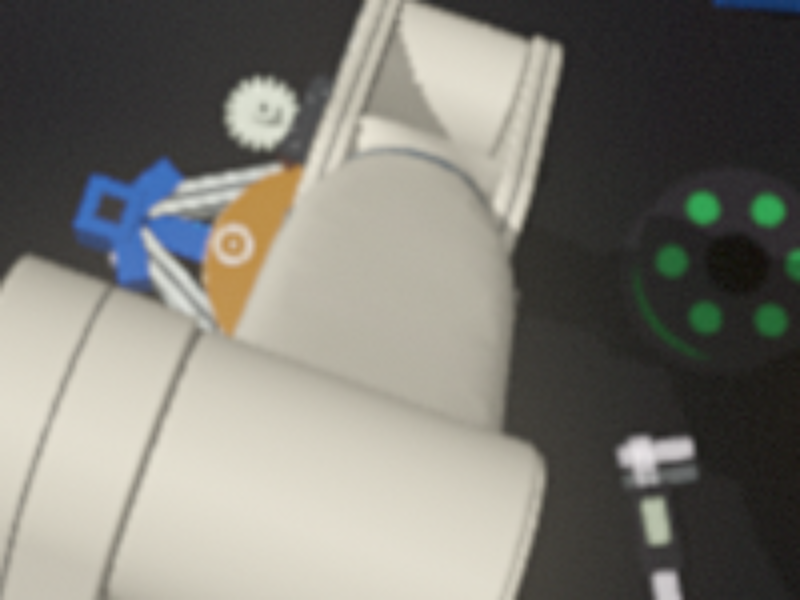

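The bed is free, and the blue ring is unchanged at (233,244), so the base hasn't moved. In the wrist view, red is at (241,48) and blue at (429,122). I'll check the base pose again from these.

Run:
```python
from h import *
st=bot.get_state()
print(wristray(st,[(241,48),(429,122),(319,137)],.075).round(4), st["eef_pos"],st["contact_force"])
```

```text
[[ 0.4914 -0.1342  0.075 ]
 [ 0.5769 -0.0473  0.075 ]
 [ 0.5588 -0.1158  0.075 ]] [ 0.6078265  -0.16464753  0.12295301] [ 0.19679746 -0.18938606  0.0044801 ]
```

>>> send_rows(
  increments=[
    [[-1, 0, 0, 1.5, 0, 0, 0], [-1, 0, 0, 0.7, 0, 0, 0], [-1, 0, 0, 0.3, 0, 0, 0], [-1, 0, 0, 0.2, 0, 0, 0], [-1, 0, 0, 0, 0, 0, 0]],
  ],
)

```text
t: 6.05
eef_pos: [0.6089, -0.165, 0.0964]
tcp_rot: [-0.001, 0.218, 0.976, 0.0]
contact_force: [-0.8, -0.4, 0.7]
opening: 0.005
```

>>> send_rows(
  increments=[
    [[-1, 0, 0, 0.1, 0, 0, 0], [-1, 0, 0, 0.1, 0, 0, 0], [-1, 0, 0, 0, 0, 0, 0], [-1, 0, 0, 0, 0, 0, 0]],
  ],
)

```text
t: 6.45
eef_pos: [0.6095, -0.1652, 0.095]
tcp_rot: [0.0, 0.218, 0.976, -0.0]
contact_force: [-1.9, 0.8, 2.8]
opening: 0.005
```

Run:
```python
from w import *
for i in range(3):
    look("g%d"%i)
```

```text
6.45 [ 0.6095 -0.1652  0.095 ] [[-0.905, 0.425, 0.0], [0.425, 0.905, -0.0], [-0.0, 0.0, -1.0]] [-1.91  0.82  2.8 ] 0.004598523467463976 [-0.28  0.62  1.7  -0.    0.82 -1.42]
6.5 [ 0.6095 -0.1652  0.095 ] [[-0.905, 0.425, 0.0], [0.425, 0.905, -0.0], [-0.0, 0.0, -1.0]] [-2.66  0.51  4.07] 0.003321586596676309 [-0.28  0.62  1.7  -0.    0.82 -1.42]
6.55 [ 0.6095 -0.1652  0.0949] [[-0.905, 0.425, 0.0], [0.425, 0.905, -0.0], [-0.0, 0.0, -1.0]] [-1.28 -0.82  2.65] 0.002611912781319736 [-0.28  0.62  1.7  -0.    0.82 -1.42]
```

>>> send_rows(
  increments=[
    [[-1, 0, 0, 0.12, 0, 0, 0], [-1, 0, 0, 0, 0, 0, 0], [-1, 0, 0, 0, 0, 0, 0], [-1, 0, 0, 0, 0, 0, 0], [-1, 0, 0, 0, 0, 0, 0]],
  ],
)

```text
t: 7.1
eef_pos: [0.6095, -0.1652, 0.0936]
tcp_rot: [0.0, 0.218, 0.976, -0.0]
contact_force: [-2.0, -1.5, 5.8]
opening: 0.004
```

Run:
```python
from w import *
for i in range(4):
    look("h%d"%i)
```

```text
7.1 [ 0.6095 -0.1652  0.0936] [[-0.905, 0.425, 0.0], [0.425, 0.905, -0.0], [-0.0, 0.0, -1.0]] [-1.97 -1.54  5.77] 0.004034388614260615 [-0.28  0.63  1.7  -0.    0.82 -1.42]
7.15 [ 0.6095 -0.1652  0.0936] [[-0.905, 0.425, 0.0], [0.425, 0.905, -0.0], [-0.0, 0.0, -1.0]] [-0.65  0.31  4.82] 0.004312174315505644 [-0.28  0.63  1.7  -0.    0.82 -1.42]
7.2 [ 0.6095 -0.1652  0.0936] [[-0.905, 0.425, 0.0], [0.425, 0.905, -0.0], [-0.0, 0.0, -1.0]] [-0.88 -0.14  5.5 ] 0.0071684538773053525 [-0.28  0.63  1.7  -0.    0.82 -1.42]
7.25 [ 0.6095 -0.1652  0.0936] [[-0.905, 0.425, 0.0], [0.425, 0.905, -0.0], [-0.0, 0.0, -1.0]] [-1.32  0.59  5.11] 0.007237011048337909 [-0.28  0.63  1.7  -0.    0.82 -1.42]
```

>>> send_rows(
  increments=[
    [[-1, 0, 0, -1, 0, 0, 0], [-1, 0, 0, -2, 0, 0, 0], [-1, 0, 0, 0, 0, 0, 0], [-1, 1.98, 2.3, 0, 0, 0, 0], [-1, 1.98, 2.3, 0, 0, 0, 0], [-1, 1.98, 2.3, 0, 0, 0, 0], [-1, 1.98, 2.3, 0, 0, 0, 0], [-1, 0, 0, 0, 0, 0, 0], [-1, 0, 0, 0, 0, 0, 0]],
  ],
)

```text
t: 8.2
eef_pos: [0.5768, -0.0479, 0.1232]
tcp_rot: [0.0, 0.217, 0.976, -0.0]
contact_force: [-0.9, -0.6, -0.7]
opening: 0.009
```

```bash
python3 -c "
from w import *
look(4)"
```

```text
8.2 [ 0.5768 -0.0479  0.1232] [[-0.906, 0.423, -0.0], [0.423, 0.906, -0.0], [-0.0, -0.0, -1.0]] [-0.85 -0.56 -0.71] 0.008639288467908025 [-0.1   0.52  1.81 -0.    0.81 -1.24]
```

View pics/w4.png

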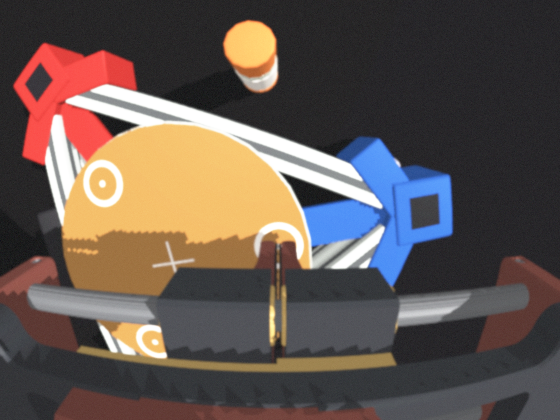

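The fingertips are over the blue ring at (279,240), the bed is free, and the red and green rings are visible at (103,183) and (154,342). Next I'll press blue.

>>> send_rows(
  increments=[
    [[-1, 0, 0, 1.5, 0, 0, 0], [-1, 0, 0, 0.7, 0, 0, 0], [-1, 0, 0, 0.3, 0, 0, 0], [-1, 0, 0, 0.2, 0, 0, 0], [-1, 0, 0, 0, 0, 0, 0]],
  ],
)

```text
t: 8.75
eef_pos: [0.5764, -0.0486, 0.0961]
tcp_rot: [-0.0, 0.218, 0.976, -0.0]
contact_force: [-0.6, -1.1, 1.5]
opening: 0.005
```

>>> send_rows(
  increments=[
    [[-1, 0, 0, 0.1, 0, 0, 0], [-1, 0, 0, 0.1, 0, 0, 0], [-1, 0, 0, 0, 0, 0, 0], [-1, 0, 0, 0, 0, 0, 0]],
  ],
)

```text
t: 9.15
eef_pos: [0.5769, -0.0483, 0.0948]
tcp_rot: [0.0, 0.218, 0.976, -0.0]
contact_force: [-0.8, -2.2, 3.6]
opening: 0.005
```

Run:
```python
from w import *
for i in range(3):
    look("b%d"%i)
```

```text
9.15 [ 0.5769 -0.0483  0.0948] [[-0.905, 0.425, 0.0], [0.425, 0.905, -0.0], [-0.0, -0.0, -1.0]] [-0.83 -2.24  3.61] 0.004685122134852885 [-0.1   0.57  1.82 -0.    0.76 -1.24]
9.2 [ 0.5769 -0.0483  0.0947] [[-0.905, 0.425, 0.0], [0.425, 0.905, -0.0], [-0.0, 0.0, -1.0]] [-1.36 -2.3   2.99] 0.007344817811154653 [-0.1   0.57  1.82 -0.    0.76 -1.24]
9.25 [ 0.5768 -0.0483  0.0947] [[-0.905, 0.425, 0.0], [0.425, 0.905, -0.0], [-0.0, -0.0, -1.0]] [-2.17 -2.01  4.18] 0.005565050916390863 [-0.1   0.57  1.82 -0.    0.76 -1.24]
```

>>> send_rows(
  increments=[
    [[-1, 0, 0, 0.1, 0, 0, 0], [-1, 0, 0, 0, 0, 0, 0], [-1, 0, 0, 0, 0, 0, 0], [-1, 0, 0, 0, 0, 0, 0], [-1, 0, 0, 0, 0, 0, 0], [-1, 0, 0, 0, 0, 0, 0]],
  ],
)

```text
t: 9.9
eef_pos: [0.5768, -0.0483, 0.0935]
tcp_rot: [0.0, 0.218, 0.976, -0.0]
contact_force: [-0.7, -2.4, 4.7]
opening: 0.009
```

Run:
```python
from w import *
for i in range(3):
    look("c%d"%i)
```

```text
9.9 [ 0.5768 -0.0483  0.0935] [[-0.905, 0.425, 0.0], [0.425, 0.905, -0.0], [-0.0, 0.0, -1.0]] [-0.7  -2.36  4.71] 0.009400246641595974 [-0.1   0.57  1.82 -0.    0.76 -1.24]
9.95 [ 0.5768 -0.0482  0.0935] [[-0.905, 0.425, 0.0], [0.425, 0.905, -0.0], [-0.0, 0.0, -1.0]] [-2.2  -0.87  3.94] 0.0036156869229431554 [-0.1   0.57  1.82 -0.    0.76 -1.24]
10.0 [ 0.5768 -0.0482  0.0935] [[-0.905, 0.425, 0.0], [0.425, 0.905, -0.0], [-0.0, 0.0, -1.0]] [-0.92 -2.17  4.11] 0.004306613539878517 [-0.1   0.57  1.82 -0.    0.76 -1.24]
```

>>> send_rows(
  increments=[
    [[-1, 0, 0, -1, 0, 0, 0], [-1, 0, 0, -3, 0, 0, 0], [-1, 0, 0, -4, 0, 0, 0], [-1, 0, 0, -4, 0, 0, 0], [-1, 0, 0, -2, 0, 0, 0], [-1, 0, 0, 0, 0, 0, 0], [-1, 0, 0, 0, 0, 0, 0], [-1, 0, 0, 0, 0, 0, 0]],
  ],
)

```text
t: 10.85
eef_pos: [0.5757, -0.0479, 0.2319]
tcp_rot: [-0.001, 0.218, 0.976, -0.0]
contact_force: [0.0, -0.2, -0.2]
opening: 0.007
```

Run:
```python
from w import *
look("5")
im=bot.camera('side');cv2.imwrite('pics/side5.png',im[:,:,::-1])
```

```text
10.85 [ 0.5757 -0.0479  0.2319] [[-0.905, 0.425, -0.003], [0.425, 0.905, 0.0], [0.003, -0.001, -1.0]] [ 0.01 -0.19 -0.2 ] 0.006853809306535692 [-0.1   0.37  1.75  0.    1.03 -1.24]
```

View pics/w5.png

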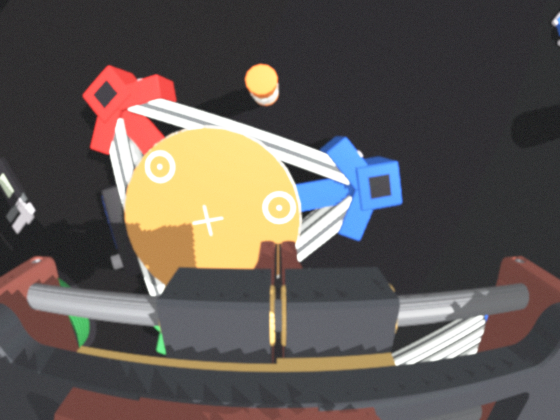

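View pics/side5.png

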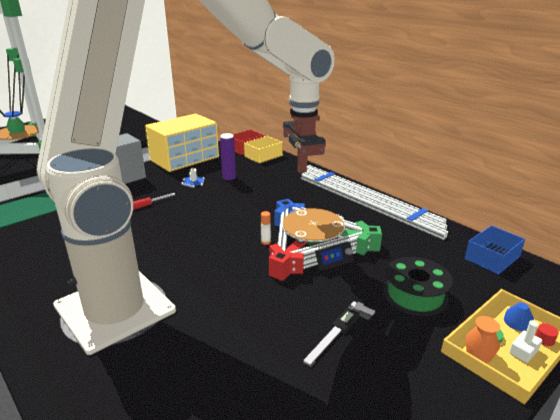

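The fingers are clear. In the side view the bed (313,224), glue (266,228), can, spool and caliper are at the same pixels as at the start.

```bash
python3 -c "
from bench import bot
print(bot.close_job())"
```

```text
the job is handed in; nothing more can be done
None
```

I pressed the rings in order (red, green, blue) with the closed fingertips, then handed the job in at about 11 s of the 46 s allowed. The hand-in gives no verdict.

| Ring | Press force | Held |
|---|---|---|
| red | about 4.6 N | at least 0.4 s |
| green | about 5.3 N | about 0.6 s |
| blue | about 4.3 N | about 0.6 s |

- **Depth:** each press went down about 3.5 mm, judged from the fingertip height. I did not see the sensors themselves or the height of the other two rings during a press.
- **Lifting off:** I raised the fingertips about 27 mm or more above the bed after each press. The final lift was about 135 mm, with a contact force near 0 N.
- **Surroundings:** after the last lift, the base and the bystanders in the side view looked the same as at the start. I compared these by eye.
- **Gear:** it isn't visible in the side or last wrist picture. I last saw it in place just before the green press.
- **Disagreements:** the green press ended slightly above the suggested 4 to 5 N. The single force readings scattered by about 0.5 to 0.8 N. The top and wrist cameras placed the rings within about 2 mm of each other.

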